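# Stack the inspected lens trays for transport

## Task

Stack the inspected lens trays on the aluminium base, working upward in this order: first the tray with the one large lens, then the tray with two lenses, then the tray with six small lenses, and last the cover with the grip bar, each lying level with all four corner pins fully down in the sockets of the piece below. Carry them level and set them down without dropping them, and leave the bottle, the jar and the blower where they stand.

Things in the scene. Friction and masses are not known exactly. Their poses are not given: they have to be found in the camera images.
- tray_one_mid (a point): Loose white plastic tray with one large round lens (44 mm) in its top. Body 110 x 60 x 24 mm (x, y, z) on four round-ended pins 8 mm long, 6 mm thick, at x +-44, y +-18 mm; in the top, above the pins, 14 mm square sockets 12 mm deep. 160 g; grip across the 60 mm. Same after a half turn. Point: mid-height of the body, 20 mm above the pin tips; x lengthwise, z up. Seated: 36 mm above the base's origin.
- tray_two_mid (a point): Loose white plastic tray with two round lenses (28 mm) in its top. Body 110 x 60 x 24 mm (x, y, z) on four round-ended pins 8 mm long, 6 mm thick, at x +-44, y +-18 mm; in the top, above the pins, 14 mm square sockets 12 mm deep. 160 g; grip across the 60 mm. Same after a half turn. Point: mid-height of the body, 20 mm above the pin tips; x lengthwise, z up. Seated: 24 mm above the one-lens tray's.
- tray_six_mid (a point): Loose white plastic tray with six small round lenses (15 mm) in its top. Body 110 x 60 x 24 mm (x, y, z) on four round-ended pins 8 mm long, 6 mm thick, at x +-44, y +-18 mm; in the top, above the pins, 14 mm square sockets 12 mm deep. 160 g; grip across the 60 mm. Same after a half turn. Point: mid-height of the body, 20 mm above the pin tips; x lengthwise, z up. Seated: 24 mm above the two-lens tray's.
- cover_grip (a point): Loose cover: white slab 110 x 60 x 12 mm (x, y, z) on the same four pins as the trays, with a dark grip bar on top 50 mm long (x), 16 mm wide (y), 44 mm tall. 130 g. No sockets, no lenses. Point: middle of the grip bar, 42 mm above the pin tips, 22 mm above the slab; x lengthwise, z up. Seated: 46 mm above the six-lens tray's point.
- base: Fixed aluminium base: foot 140 x 90 x 6 mm and on it a block 110 x 60 mm (x, y) whose top is 24 mm above the bench, with four 14 mm square sockets, 12 mm deep, at x +-44, y +-18 mm. Origin: centre of its underside, on the bench; x lengthwise, z up.
- bottle: Bystander: white plastic bottle, 44 mm wide, 110 mm tall, upright. Origin at the centre of its underside.
- jar: Bystander: glass jar with steel cap, 52 mm wide, 55 mm tall. Origin at the centre of its underside.
- blower: Bystander: dark rubber air blower, a bulb 54 mm wide with an upright nozzle, 100 mm tall. Origin at the centre of its underside.
Things that resemble listed ones, but are neither listed nor needed, are in the scene too. What is shaped like the part that bears tray_one_mid but blue is not meant.

How it is judged:
On the way, in this order (a step that is already met when the one before it is completed fails the run):
1. the tray with one large lens is seated on the base and let go (horizontal distance between tray_one_mid and base below 0.007 m and z of tray_one_mid in the frame of base between 0.0335 and 0.0385 m and angle between the x axis of tray_one_mid and the x axis of base, either way round below 0.12 rad and angle between tray_one_mid's own z axis and vertical below 0.04 rad and contact force between the fingers and tray_one below 0.05 N), for 0.2 s.
2. the tray with two lenses is seated on the one-lens tray and let go (horizontal distance between tray_two_mid and tray_one_mid below 0.007 m and z of tray_two_mid in the frame of tray_one_mid between 0.0215 and 0.0265 m and angle between the x axis of tray_two_mid and the x axis of tray_one_mid, either way round below 0.12 rad and angle between tray_two_mid's own z axis and vertical below 0.04 rad and contact force between the fingers and tray_two below 0.05 N), for 0.2 s.
3. the tray with six small lenses is seated on the two-lens tray and let go (horizontal distance between tray_six_mid and tray_two_mid below 0.007 m and z of tray_six_mid in the frame of tray_two_mid between 0.0215 and 0.0265 m and angle between the x axis of tray_six_mid and the x axis of tray_two_mid, either way round below 0.12 rad and angle between tray_six_mid's own z axis and vertical below 0.04 rad and contact force between the fingers and tray_six below 0.05 N), for 0.2 s.
At the end, for the whole second after the job is handed in: From the bottom up: base, one-lens tray, two-lens tray, six-lens tray, cover. Each is centred within 7 mm over the piece below and turned as it is (either way round) within 0.12 rad, its pins fully in the sockets (height within 2.5 mm of seated), level within 0.04 rad, released and at rest (all of step 1 and all of step 2 and all of step 3 and linear speed of each of tray_one, tray_two, tray_six, cover below 0.02 m/s and angular speed of each of tray_one, tray_two, tray_six, cover below 0.1 rad/s and horizontal distance between cover_grip and tray_six_mid below 0.007 m and z of cover_grip in the frame of tray_six_mid between 0.0435 and 0.0485 m and angle between the x axis of cover_grip and the x axis of tray_six_mid, either way round below 0.12 rad and angle between cover_grip's own z axis and vertical below 0.04 rad and contact force between the fingers and cover below 0.05 N); the robot touches nothing.
It fails at once if a bottle, jar or blower was pushed more than 25 mm or tipped over (distance of any of bottle, jar, blower from where it was at the start of the episode above 0.025 m or angle between any of bottle, jar, blower's own z axis and vertical above 0.5 rad).
It fails at once if a tray or the cover was tilted more than 0.5 rad (29 degrees) (angle between any of tray_one_mid, tray_two_mid, tray_six_mid, cover_grip's own z axis and vertical above 0.5 rad).
It fails at once if a tray or the cover was dropped (faster than 0.6 m/s with no finger on it, a fall of about 18 mm) ((contact force between the fingers and tray_one below 0.05 N and linear speed of tray_one above 0.6 m/s) or (contact force between the fingers and tray_two below 0.05 N and linear speed of tray_two above 0.6 m/s) or (contact force between the fingers and tray_six below 0.05 N and linear speed of tray_six above 0.6 m/s) or (contact force between the fingers and cover below 0.05 N and linear speed of cover above 0.6 m/s)).
It also fails if it takes over 122 s, if anything falls off the work surface, if the arm or the gripper's body presses on something with over 40 N, if the wrist force passes 120 N, or if a joint passes its speed limit or range.

## Robot

A 7-joint arm with a two-finger parallel gripper is mounted at the origin on the work surface. World frame = base frame: x ahead of the robot, y to its left, z up, the work surface at z = 0. Lengths are in m, angles in rad, forces in N, time in s.
With the tool pointing down it reaches from about 0.4 to 0.75 m from the base axis. Payload 19.5 kg.
Tool frame: the origin (TCP) lies midway between the tips of the shut fingers; the grasp point (between the pads) lies 19 mm behind it; z points along the fingers, y is the direction in which the jaws open and shut (so a half turn about z gives the same grasp; the last joint's range is limited). The gripper opens to 85 mm and grips with 20 to 120 N. Pads are 22 mm wide; open, the fingers measure 114 mm over their backs; the gripper's body (76 mm by 85 mm) begins 54 mm behind the grasp point. The pads swing forward as they close: fully open they stand 13 mm farther back than shut.
Start: joints at [-1.25, 0.707, -0.028, 1.485, 0.022, 0.951, -0.075], TCP at [0.204, 0.538, 0.231] pointing down, gripper open.
Joint ranges: [-2.71, 2.71], [-0.32, 2.16], [-1.57, 1.52], [0, 2.45], [-1.46, 4.6], [0, 2.02], [-2.83, 2.83]. Speed limits (rad/s): [1.89, 1.89, 2.57, 2.57, 3.01, 3.01, 3.01].

## Interface

Orientations are given as a unit quaternion [w, x, y, z].
In Python, from cell import sensors, cams, order gives the robot as it stands.
- The arm moves only by the tool jog_arm, never from a script. Its argument "steps" is a list that holds one entry, the list of rows, each a list of 7 numbers: the shift along the tool's x, y, z in mm, then the turn, a rotation vector about the tool's x, y, z in degrees, then the opening, from 0 (shut) to 1 (fully open). A call has exactly 10 rows; each row is the pose to reach, as a shift and turn from the pose commanded when the call began, along the tool's axes at that moment; what a row does not reach only later rows make up. A row lasts 1/10 s, in which the tool goes at most 50 mm and 8.59 degrees, less where a joint would pass 70% of its speed; a pose out of reach is approached as far as the arm can. A call with a gripper value outside its range is refused whole. The fingers move at their own pace and stop on an object; "force" is the grip in N (left out, the last holds). Time passes only in rows, so rows that repeat a pose let the fingers close, or fill a call up. It gives the time, the measured TCP pose, the force and the opening at its end, in the units of the state.
- sensors.sense(): the state, without advancing time (a new reading comes with each control period).
- cams.read_camera(name): name is "scene" or "top" or "wrist"; returns the picture (400x640x3 uint8, blue, green, red); there is no depth.
- cams.camera_info(name): a dict with "vertical_fov" (degrees; the focal length in pixels is half the picture's height over the tangent of half this angle, whatever the lens; pixels are square), "cx", "cy" (the principal point, pixels), "origin" and "rotation" of the camera in the world; the wrist camera has in their place "mount" (4x4, takes a point from camera to tool coordinates, whose origin is the TCP and whose axes are the flange's). Camera axes: x right, y down, z forward; pixel columns grow to the right and rows downward; lengths in m; the calibration is good to about 2 mm. The wrist camera is an equidistant fisheye: a pixel r from the principal point sees the ray r / f radians off the axis. A picture is of the moment at which its call begins: read the wrist's pose just before it. camera_info takes no time and is no camera call.
- order.finish_job(): hands the job in, once; it reports no verdict.
The state is a dict: "clock": time; "joint_positions": joint angles; "qd": joint speeds; "joint_torque": joint torques, N m; "tcp_pos": TCP position; "tcp_rot": TCP orientation; "contact_force": force on the tool from outside, world axes, zero at the start; "moment": the same for the moment, N m; "gripper_width": finger opening in m.
Only numpy, scipy, OpenCV 4.12 (cv2) and the standard library are available. Lean on these libraries where they do the work, as an engineer would, in place of code of your own. Each camera call takes 0.05 s, during which the arm holds its last target.

## Working session

There is one attempt and no reset: what is moved stays moved. The work goes in short steps, Python scripts to look and compute and a tool call to move; the robot and the scene stay as the last step left them, time stands still between calls to the robot, and variables do not carry over. Pictures are saved under pics/ and viewed, and the job is handed in when it is done.

Besides the shell and the picture viewer there is one more tool, called in YAML: its name, and indented under it one key for each argument. jog_arm: Moves the arm, as the interface text tells. Its arguments: {"type":"object","properties":{"steps":{"type":"array"},"force":{"type":"number"}},"required":["steps"]}

```bash
ls; mkdir -p pics; python3 - <<'E'
from cell import sensors,cams,order
import cv2
s=sensors.sense();print(s)
for n in ["scene","top","wrist"]:
    print(n,cams.camera_info(n)); cv2.imwrite(f"pics/a_{n}.png",cams.read_camera(n))
E
```

```text
pics
{'clock': 0.0, 'joint_positions': array([-1.2496954 ,  0.70710337, -0.02762362,  1.48502132,  0.02197605,
        0.95089974, -0.07546953]), 'qd': array([ 9.29560807e-05, -7.92320081e-04, -8.56806493e-04,  2.31201673e-03,
       -1.33853467e-03,  1.16890306e-04, -2.31924786e-04]), 'joint_torque': array([ 1.88320914e-04, -8.83199644e+01,  1.23472787e+00, -2.36165518e+01,
        1.68995513e-02,  6.53928713e-03, -1.63853042e-05]), 'tcp_pos': array([0.20395883, 0.53731477, 0.23082193]), 'tcp_rot': array([-9.52734356e-05,  1.80396342e-01,  9.83593839e-01, -5.57108926e-04]), 'contact_force': array([ 0.37801032, -0.31724055, -0.36530588]), 'moment': array([-0.01546118,  0.0039276 , -0.0001723 ]), 'gripper_width': 0.08526656067961295}
scene {'vertical_fov': 55.80503662734559, 'cx': 322.8420687358058, 'cy': 199.93010431886367, 'origin': array([0.87426615, 0.32634584, 0.93255648]), 'rotation': array([-0.10950117,  0.41797885,  0.86823186, -0.24387829])}
top {'vertical_fov': 53.167487108239776, 'cx': 319.4076442023896, 'cy': 195.76531653315305, 'origin': array([ 0.28566636, -0.00600755,  1.04757603]), 'rotation': array([ 0.06978421, -0.70217022,  0.7056238 , -0.06466987])}
wrist {'vertical_fov': 65.70646984690485, 'cx': 318.5334813381603, 'cy': 199.2360674000416, 'mount': array([[-5.68662068e-04, -9.56591047e-01, -2.91433088e-01,
         7.45456475e-02],
       [ 9.99999815e-01, -4.81185583e-04, -3.71831979e-04,
        -4.92154859e-05],
       [ 2.15457741e-04, -2.91433246e-01,  9.56591144e-01,
        -1.42485259e-01],
       [ 0.00000000e+00,  0.00000000e+00,  0.00000000e+00,
         1.00000000e+00]])}
```

View pics/a_scene.png

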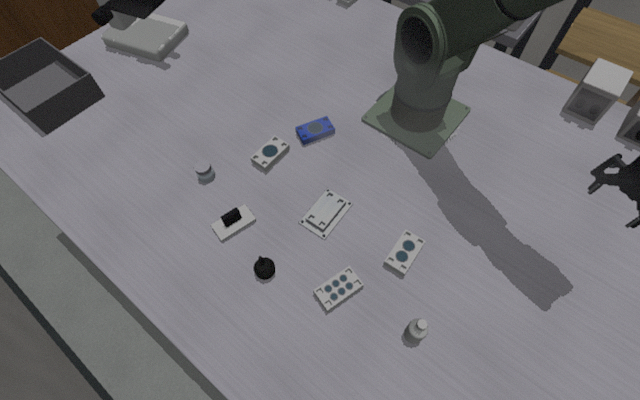

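View pics/a_top.png

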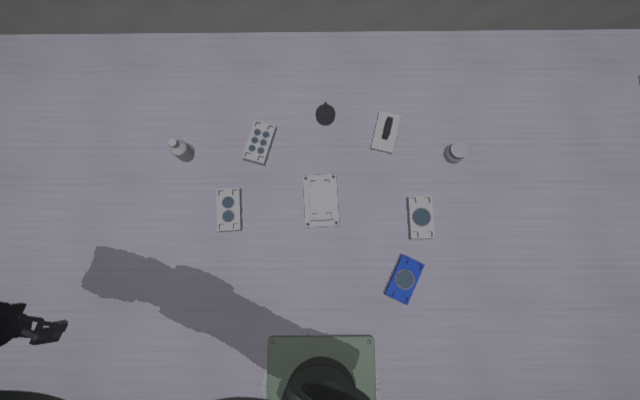

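View pics/a_wrist.png

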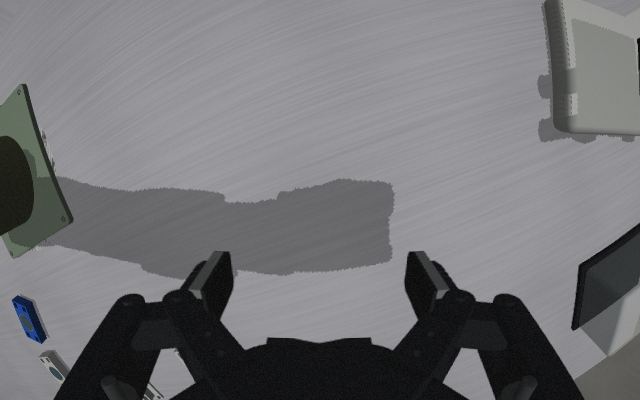

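```bash
cat > h.py <<'E'
import numpy as np,cv2
from scipy.spatial.transform import Rotation as R
from cell import sensors,cams,order
def q2m(q): return R.from_quat([q[1],q[2],q[3],q[0]]).as_matrix()
class Cam:
    def __init__(s,n,state=None):
        i=cams.camera_info(n); s.n=n
        s.f=200/np.tan(np.radians(i['vertical_fov'])/2); s.cx,s.cy=i['cx'],i['cy']
        if n=='wrist':
            st=state or sensors.sense(); T=np.eye(4);T[:3,:3]=q2m(st['tcp_rot']);T[:3,3]=st['tcp_pos']
            T=T@i['mount']; s.o=T[:3,3]; s.R=T[:3,:3]
        else: s.o=np.array(i['origin']); s.R=q2m(i['rotation'])
    def ray(s,u,v):
        x=(u-s.cx)/s.f;y=(v-s.cy)/s.f
        if s.n=='wrist':
            r=np.hypot(x,y); k=np.sin(r)/r if r>1e-9 else 1
            d=np.array([x*k,y*k,np.cos(r)])
        else: d=np.array([x,y,1.])
        return s.R@d
    def plane(s,u,v,z):
        d=s.ray(u,v); return (s.o+d*(z-s.o[2])/d[2])
    def proj(s,p):
        c=s.R.T@(np.asarray(p)-s.o)
        if s.n=='wrist':
            r=np.hypot(c[0],c[1]);a=np.arctan2(r,c[2]);k=a/r if r>1e-9 else 0
            return np.array([s.cx+s.f*k*c[0],s.cy+s.f*k*c[1]])
        return np.array([s.cx+s.f*c[0]/c[2],s.cy+s.f*c[1]/c[2]])
E
python3 - <<'E'
import cv2
im=cv2.imread('pics/a_top.png')
c=im[90:310,150:490]; cv2.imwrite('pics/a_topc.png',cv2.resize(c,None,fx=2.35,fy=2.35,interpolation=cv2.INTER_CUBIC))
for p in [(321,190),(280,200),(420,200),(228,190),(321,205),(110,200),(390,120),(321,222)]: print(p,im[p[1],p[0]])
E
```

```text
(321, 190) [153 149 149]
(280, 200) [147 138 139]
(420, 200) [152 148 149]
(228, 190) [152 148 148]
(321, 205) [153 149 150]
(110, 200) [144 134 136]
(390, 120) [58 54 55]
(321, 222) [153 150 151]
```

View pics/a_topc.png

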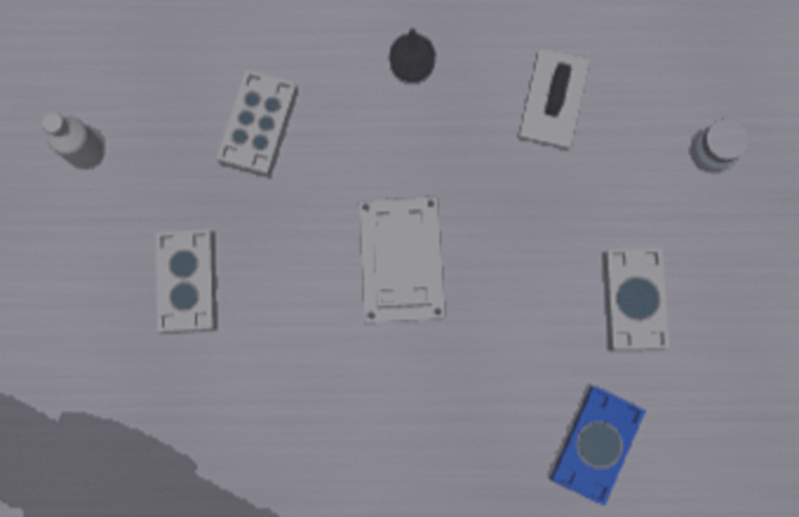

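```bash
python3 - <<'E'
from h import *
im=cv2.imread('pics/a_top.png'); c=Cam('top')
up=cv2.resize(im,None,fx=4,fy=4,interpolation=cv2.INTER_CUBIC)
g=cv2.GaussianBlur(up,(0,0),2).astype(float)
m=((g[...,0]-g[...,2])<5.5)&(g[...,2]>125)
m=m.astype(np.uint8)*255
m[:320]=0; m[1280:]=0
m=cv2.morphologyEx(m,cv2.MORPH_OPEN,np.ones((5,5)))
cs,_=cv2.findContours(m,cv2.RETR_EXTERNAL,cv2.CHAIN_APPROX_NONE)
def toplane(p,z): return c.plane((p[0]-1.5)/4,(p[1]-1.5)/4,z)
for k in cs:
    if cv2.contourArea(k)<4000: continue
    (u,v),_,_=cv2.minAreaRect(k)
    for z in (.006,.02,.032):
        pts=np.array([toplane(p[0],z)[:2] for p in k],np.float32)*1000
        r=cv2.minAreaRect(pts); print(z,np.round([u/4,v/4],1),np.round(r[0],1),np.round(r[1],1),round(r[2],2))
# lenses
hsvd=((g[...,0]-g[...,2])>18)&(g[...,0]<130)&(g[...,0]-g[...,2]<50)
n,l,st,ce=cv2.connectedComponentsWithStats(hsvd.astype(np.uint8)*255)
for i in range(1,n):
    if st[i,4]>300: print('lens',ce[i]/4,st[i,4],np.round(toplane(ce[i],.032)*1000,1))
cv2.imwrite('pics/m.png',cv2.resize(m,None,fx=.3,fy=.3))
E
```

```text
0.006 [421.6 217.4] [ 428.9 -265.6] [115.8  62. ] 0.68
0.02 [421.6 217.4] [ 426.9 -262.2] [114.2  61.2] 0.68
0.032 [421.6 217.4] [ 425.3 -259.2] [112.9  60.5] 0.68
0.006 [227.9 209.5] [452.8 244.1] [113.8  62. ] 3.55
0.02 [227.9 209.5] [450.6 240.8] [112.2  61.1] 3.55
0.032 [227.9 209.5] [448.7 237.9] [110.9  60.4] 3.55
0.006 [320.9 200.5] [475.5  -1.5] [140.1  90.7] 3.4
0.02 [320.9 200.5] [473.   -1.6] [138.2  89.5] 3.4
0.032 [320.9 200.5] [470.8  -1.6] [136.6  88.4] 3.4
0.006 [258.7 141.4] [640.1 166.8] [ 62.  114.5] 73.53
0.02 [258.7 141.4] [635.3 164.5] [ 61.1 112.9] 73.53
0.032 [258.7 141.4] [631.2 162.5] [ 60.4 111.6] 73.53
0.006 [385.8 131.5] [ 666.1 -180.5] [ 62.1 111.4] 76.12
0.02 [385.8 131.5] [ 660.9 -178.2] [ 61.3 109.9] 76.12
0.032 [385.8 131.5] [ 656.6 -176.2] [ 60.6 108.6] 76.12
lens [227.87698082 202.25708924] 1199 [466.7 238.6  32. ]
lens [421.48635957 217.02616279] 3354 [ 425.6 -258.9   32. ]
lens [228.14624183 216.10457516] 1224 [430.6 236.5  32. ]
lens [392.85144928 274.39891304] 690 [ 282.  -180.2   32. ]
lens [405.11675912 279.24290591] 4687 [ 270.  -210.1   32. ]
```

View pics/m.png

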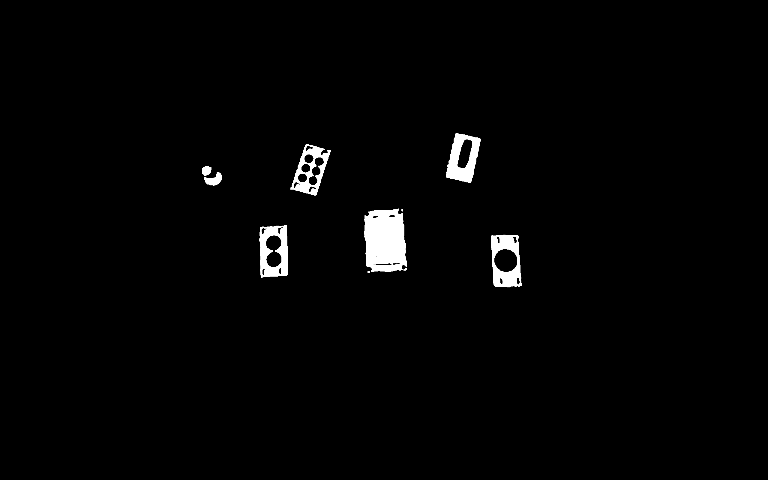

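```bash
cat >> h.py <<'E'
def goal(x,y,z,psi,state=None):
    """world mm target, psi deg = world angle of tool y (tool down); prints shift mm / rotvec deg in current tool axes"""
    st=state or sensors.sense(); M=q2m(st['tcp_rot']); p=np.array(st['tcp_pos'])*1000
    a=np.radians(psi); ty=np.array([np.cos(a),np.sin(a),0]);tz=np.array([0,0,-1.]);tx=np.cross(ty,tz)
    G=np.stack([tx,ty,tz],1)
    d=M.T@(np.array([x,y,z])-p); r=R.from_matrix(M.T@G).as_rotvec(degrees=True)
    print('clock',round(st['clock'],2),'tcp',np.round(p,1),'psi',round(np.degrees(np.arctan2(M[1,1],M[0,1])),2),'tilt',round(np.degrees(np.arccos(-M[2,2])),2),'w',round(st['gripper_width']*1000,1),'F',np.round(st['contact_force'],1))
    print('shift',np.round(d,1),'turn',np.round(r,2)); return d,r
E
python3 -c "
from h import *
goal(440,140,240,93.4)"
```

```text
clock 0.15 tcp [204.  537.4 230.9] psi 69.21 tilt 0.05 w 85.4 F [-0.1 -0.4 -0.2]
shift [-361.7 -287.8   -8.8] turn [-5.000e-02 -1.000e-02 -2.419e+01]
```

jog_arm:
  steps:
    - [[-30, -24, -1, 0, 0, -2, 1], [-70, -56, -2, 0, 0, -5, 1], [-112, -89, -3, 0, 0, -7.5, 1], [-154, -122, -4, 0, 0, -10, 1], [-196, -156, -5, 0, 0, -13, 1], [-238, -190, -6, 0, 0, -16, 1], [-280, -223, -7, 0, 0, -19, 1], [-320, -254, -8, 0, 0, -21.5, 1], [-350, -278, -9, 0, 0, -23.5, 1], [-362, -288, -9, 0, 0, -24.2, 1]]
  force: 40

```text
clock: 1.15
tcp_pos: [0.4418, 0.1358, 0.2403]
tcp_rot: [0.0, -0.028, 1.0, -0.001]
contact_force: [-0.4, 1.7, -0.4]
gripper_width: 0.0855
```

```bash
python3 -c "
from h import *
goal(425,-20,240,93.4)"
```

```text
clock 1.15 tcp [441.8 135.8 240.3] psi 93.25 tilt 0.07 w 85.5 F [-0.4  1.7 -0.4]
shift [  25.6 -154.6    0.5] turn [-0.07  0.01 -0.15]
```

jog_arm:
  steps:
    - [[2, -12, 0, 0, 0, 0, 1], [6, -35, 0, 0, 0, 0, 1], [10, -60, 0, 0, 0, 0, 1], [14, -85, 0, 0, 0, 0, 1], [18, -110, 0, 0, 0, 0, 1], [22, -135, 0, 0, 0, 0, 1], [25, -150, 0, 0, 0, 0, 1], [26, -155, 0, 0, 0, 0, 1], [26, -155, 0, 0, 0, 0, 1], [26, -155, 0, 0, 0, 0, 1]]

```text
clock: 2.15
tcp_pos: [0.4236, -0.0154, 0.2403]
tcp_rot: [0.0, -0.03, 1.0, 0.0]
contact_force: [0.0, -0.0, 0.6]
gripper_width: 0.0858
```

```bash
python3 -c "
from h import *
goal(418,-259,160,90.7)
import pickle
st=sensors.sense();pickle.dump(st,open('b_base.pkl','wb'))
cv2.imwrite('pics/b_base.png',cams.read_camera('wrist'))
c=Cam('wrist',st);b=Cam('top')
print(c.proj([.4755,-.0015,.024]))
"
```

```text
clock 2.15 tcp [423.6 -15.4 240.3] psi 93.48 tilt 0.02 w 85.8 F [ 0.  -0.   0.6]
shift [  20.4 -242.9   80.3] turn [0.02 0.01 2.78]
[327.25134547 213.13863322]
```

View pics/b_base.png

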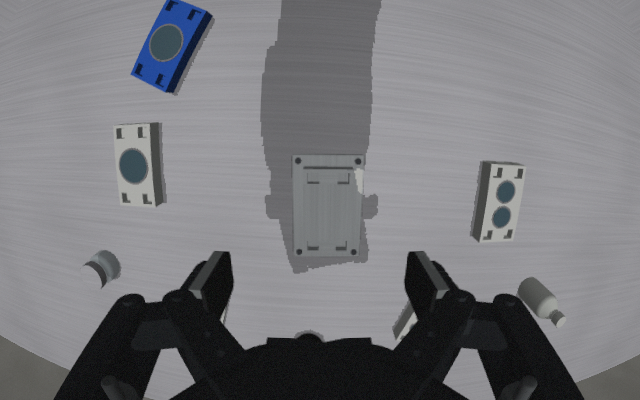

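```bash
python3 -c "
from h import *
im=cv2.imread('pics/b_base.png')
c=im[140:275,265:385]; cv2.imwrite('pics/b_basec.png',cv2.resize(c,None,fx=4.4,fy=4.4,interpolation=cv2.INTER_CUBIC))
"
```

```text
(no output)
```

View pics/b_basec.png

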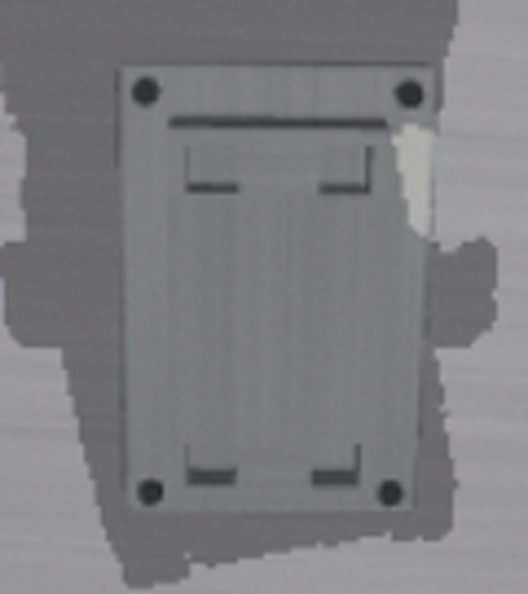

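```bash
python3 -c "
from h import *
import pickle
c=Cam('wrist',pickle.load(open('b_base.pkl','rb')))
f=lambda u,v:(265+(u+.5)/4.4-.5,140+(v+.5)/4.4-.5)
def fit(px,loc,z):
    P=np.array([c.plane(*f(*p),z)[:2]*1000 for p in px]);L=np.array(loc,float)
    A=(P-P.mean(0));B=L-L.mean(0)
    th=np.arctan2((B[:,0]*A[:,1]-B[:,1]*A[:,0]).sum(),(A*B).sum())
    Rm=np.array([[np.cos(th),-np.sin(th)],[np.sin(th),np.cos(th)]])
    t=P.mean(0)-Rm@L.mean(0); print(t,np.degrees(th),np.round(P-(L@Rm.T+t),1).tolist())
fit([(146,92),(410,94),(150,491),(390,492)],[(-62,-37),(-62,37),(62,-37),(62,37)],.0065)
fit([(186,193),(373,193),(187,486),(360,486)],[(-37,-25),(-37,25),(51,-25),(51,25)],.024)
"
```

```text
[475.06074523  -1.40643526] 2.889311491066219 [[0.4, 0.0], [0.1, 0.1], [-0.2, -0.1], [-0.3, -0.1]]
[475.01730773  -1.10304231] 3.007543365004217 [[0.1, -0.3], [-0.4, 0.5], [0.2, -0.4], [-0.0, 0.3]]
```

jog_arm:
  steps:
    - [[1, -15, 2, 0, 0, 0, 1], [4, -45, 8, 0, 0, 0.5, 1], [7, -80, 18, 0, 0, 1, 1], [10, -115, 30, 0, 0, 1.5, 1], [13, -150, 42, 0, 0, 2, 1], [16, -185, 55, 0, 0, 2.4, 1], [18, -215, 67, 0, 0, 2.8, 1], [20, -236, 77, 0, 0, 2.8, 1], [20, -243, 80, 0, 0, 2.8, 1], [20, -243, 80, 0, 0, 2.8, 1]]

```text
clock: 3.2
tcp_pos: [0.4183, -0.2599, 0.16]
tcp_rot: [-0.0, -0.005, 1.0, 0.0]
contact_force: [0.4, 1.0, 0.1]
gripper_width: 0.0856
```

```bash
cat >> h.py <<'E'
def look(name):
    import pickle
    st=sensors.sense(); im=cams.read_camera('wrist'); cv2.imwrite(f'pics/{name}.png',im); pickle.dump(st,open(name+'.pkl','wb'))
    return Cam('wrist',st),im
E
python3 -c "
from h import *
goal(425.6,-259,60,90.7)
c,im=look('c1'); print(c.proj([.4256,-.259,.032]))"
```

```text
clock 3.2 tcp [ 418.3 -259.9  160. ] psi 90.61 tilt 0.03 w 85.6 F [0.4 1.  0.1]
shift [ -7.4   0.7 100. ] turn [ 0.03 -0.02 -0.09]
[319.4048427  198.75288183]
```

View pics/c1.png

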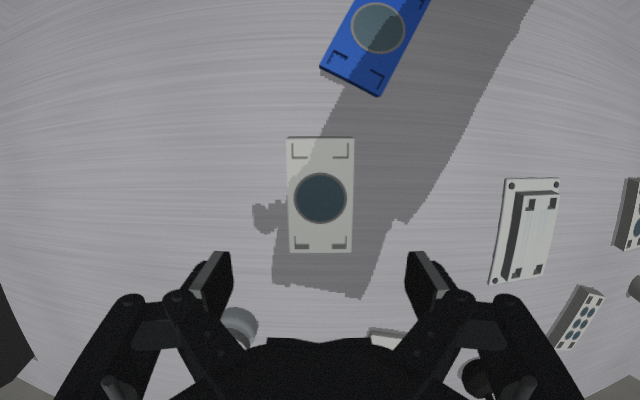

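```bash
cat >> h.py <<'E'
def rectfit(c,im,z,near,lim=None,maxd=90,thr=5.5,save=None):
    """white tray: mask by low blue-red diff, contour -> world plane z -> minAreaRect (mm); near = world mm guess"""
    up=cv2.resize(im,None,fx=3,fy=3,interpolation=cv2.INTER_CUBIC)
    g=cv2.GaussianBlur(up,(0,0),2).astype(float)
    m=((g[...,0]-g[...,2])<thr)&(g[...,2]>70)
    roi=np.zeros(m.shape,np.uint8); 
    q=[c.proj([(near[0]+maxd*np.cos(a))/1e3,(near[1]+maxd*np.sin(a))/1e3,z]) for a in np.linspace(0,6.28,40)]
    cv2.fillPoly(roi,[np.int32(np.array(q)*3+1)],255)
    m=(m.astype(np.uint8)*255)&roi
    m=cv2.morphologyEx(m,cv2.MORPH_CLOSE,np.ones((5,5)));m=cv2.morphologyEx(m,cv2.MORPH_OPEN,np.ones((9,9)))
    cs,_=cv2.findContours(m,cv2.RETR_EXTERNAL,cv2.CHAIN_APPROX_NONE)
    k=max(cs,key=cv2.contourArea)
    pts=np.array([c.plane((p[0][0]-1)/3,(p[0][1]-1)/3,z)[:2]*1000 for p in k],np.float32)
    r=cv2.minAreaRect(pts); print('rect',np.round(r[0],1),np.round(r[1],1),round(r[2],2))
    bx=[c.proj([x/1e3,y/1e3,z]) for x,y in cv2.boxPoints(r)]
    if save:
        o=up.copy(); cv2.drawContours(o,[k],-1,(0,255,0),1); cv2.polylines(o,[np.int32(np.array(bx)*3+1)],True,(0,0,255),1)
        u,v=np.int32(np.array(c.proj([near[0]/1e3,near[1]/1e3,z]))*3); o=o[max(0,v-280):v+280,max(0,u-280):u+280]; cv2.imwrite(f'pics/{save}.png',o)
    return r
def lenses(c,im,z,near,maxd=60):
    up=cv2.resize(im,None,fx=3,fy=3,interpolation=cv2.INTER_CUBIC)
    g=cv2.GaussianBlur(up,(0,0),2).astype(float)
    m=((g[...,0]-g[...,2])>14).astype(np.uint8)
    n,l,st,ce=cv2.connectedComponentsWithStats(m)
    for i in range(1,n):
        if st[i,4]<200: continue
        p=c.plane(*((ce[i]-1)/3),z)*1000
        if np.hypot(p[0]-near[0],p[1]-near[1])<maxd: print('lens',np.round(ce[i]/3,1),st[i,4],np.round(p[:2],1))
E
python3 -c "
from h import *;import pickle
c=Cam('wrist',pickle.load(open('c1.pkl','rb')));im=cv2.imread('pics/c1.png')
lenses(c,im,.032,(425,-259)); rectfit(c,im,.032,(425,-259),save='c1r')
up=[]
for uv in [(288,137),(353.5,137),(290,252),(351.5,251.5)]: print(c.plane(*uv,.032)*1000)
"
```

```text
lens [320.2 198.4] 14654 [ 424.9 -258.6]
rect [ 424.6 -259.2] [179.8 179.8] 41.54
[ 369.46461657 -287.05410924   32.        ]
[ 368.83596242 -229.76176003   32.        ]
[ 480.16319872 -287.09401374   32.        ]
[ 479.07567723 -227.07461032   32.        ]
```

View pics/c1r.png

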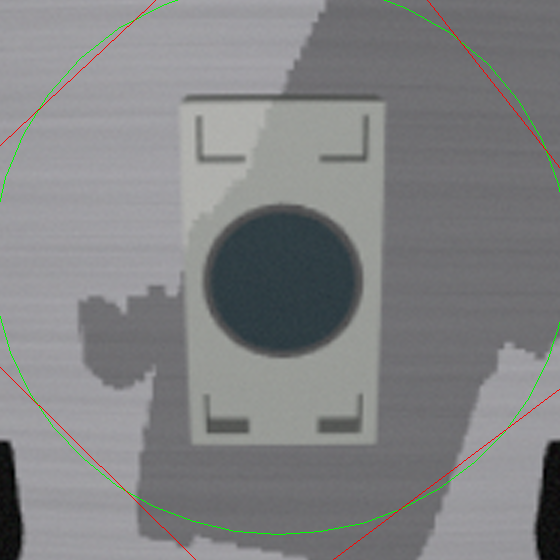

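```bash
cat >> h.py <<'E'
def fit(c,px,loc,z):
    P=np.array([c.plane(*p,z)[:2]*1000 for p in px]);L=np.array(loc,float)
    A=(P-P.mean(0));B=L-L.mean(0)
    th=np.arctan2((B[:,0]*A[:,1]-B[:,1]*A[:,0]).sum(),(A*B).sum())
    Rm=np.array([[np.cos(th),-np.sin(th)],[np.sin(th),np.cos(th)]])
    t=P.mean(0)-Rm@L.mean(0); print('fit',np.round(t,1),'yaw',round(np.degrees(th),2),'res',np.round(P-(L@Rm.T+t),1).tolist())
E
python3 -c "
from h import *;import pickle
c=Cam('wrist',pickle.load(open('c1.pkl','rb')))
u0,v0=np.int32(np.array(c.proj([.425,-.259,.032]))*3)-280
px=[((u0+x-1)/3,(v0+y-1)/3) for x,y in [(181,101),(384.5,101),(190.5,443.5),(377.5,443.5)]]
fit(c,px,[(-55,-30),(-55,30),(55,-30),(55,30)],.032)
goal(425.1,-258.8,60,90.9)
"
```

```text
fit [ 425.1 -258.3] yaw 0.79 res [[-0.1, 0.2], [0.1, -0.4], [-0.1, -0.4], [0.2, 0.5]]
clock 3.25 tcp [ 418.5 -259.1  160.5] psi 90.67 tilt 0.03 w 85.7 F [-0.5  0.9 -0.7]
shift [ -6.6   0.2 100.5] turn [ 0.02  0.01 -0.23]
```

jog_arm:
  steps:
    - [[-2, 0.3, 10, 0, 0, -0.1, 1], [-4, 0.3, 32, 0, 0, -0.1, 1], [-6.5, 0.3, 58, 0, 0, -0.1, 1], [-6.5, 0.3, 84, 0, 0, -0.1, 1], [-6.5, 0.3, 110, 0, 0, -0.1, 1], [-6.5, 0.3, 132, 0, 0, -0.1, 1], [-6.5, 0.3, 148, 0, 0, -0.1, 1], [-6.5, 0.3, 155, 0, 0, -0.1, 1], [-6.5, 0.3, 157, 0, 0, -0.1, 1], [-6.5, 0.3, 157, 0, 0, -0.1, 1]]

```text
clock: 4.25
tcp_pos: [0.4248, -0.2596, 0.0037]
tcp_rot: [0.0, -0.006, 1.0, -0.0]
contact_force: [0.3, -1.1, -0.4]
gripper_width: 0.0855
```

```bash
python3 -c "
from h import *
goal(425.1,-258.6,3,90.8)
look('c2')"
```

```text
clock 4.25 tcp [ 424.8 -259.6    3.7] psi 90.74 tilt 0.02 w 85.5 F [ 0.3 -1.1 -0.4]
shift [-0.3  0.9  0.7] turn [-0.01  0.02 -0.06]
```

View pics/c2.png

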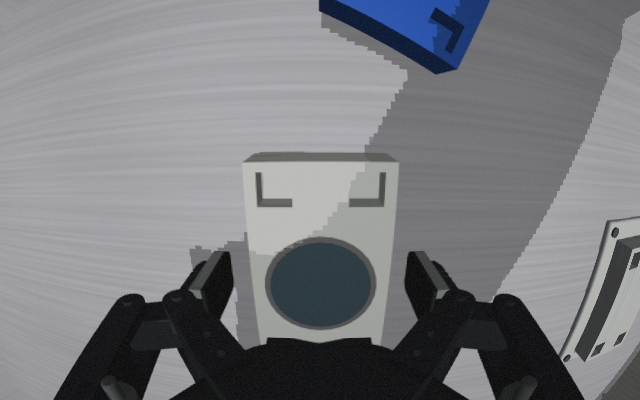

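jog_arm:
  steps:
    - [[0, 0.5, 0, 0, 0, 0, 0.65], [0, 0.5, 0, 0, 0, 0, 0.4], [0, 0.5, 0, 0, 0, 0, 0], [0, 0.5, 0, 0, 0, 0, 0], [0, 0.5, 0, 0, 0, 0, 0], [0, 0.5, 0, 0, 0, 0, 0], [0, 0.5, 0, 0, 0, 0, 0], [0, 0.5, -5, 0, 0, 0, 0], [0, 0.5, -12, 0, 0, 0, 0], [0, 0.5, -20, 0, 0, 0, 0]]
  force: 50

```text
clock: 5.3
tcp_pos: [0.4245, -0.2593, 0.0241]
tcp_rot: [-0.0, -0.006, 1.0, -0.0]
contact_force: [0.0, 0.2, -0.7]
gripper_width: 0.059
```

```bash
python3 -c "
from h import *
goal(425,-258.6,120,93)
look('c3')"
```

```text
clock 5.3 tcp [ 424.5 -259.3   24.1] psi 90.71 tilt 0.0 w 59.0 F [ 0.   0.2 -0.7]
shift [ -0.5   0.7 -95.9] turn [-0.   -0.   -2.29]
```

View pics/c3.png

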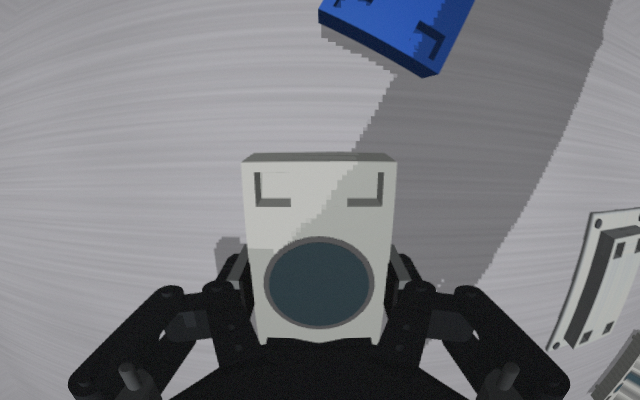

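```bash
python3 -c "
from h import *;import pickle
st=pickle.load(open('c3.pkl','rb'));c=Cam('wrist',st);im=cv2.imread('pics/c3.png')
lenses(c,im,st['tcp_pos'][2]+.0285,st['tcp_pos']*1000)
goal(474.6,-1.2,140,93)
"
```

```text
lens [318.9 284.1] 57521 [ 422.8 -259.3]
clock 5.35 tcp [ 424.9 -259.6   25.2] psi 90.71 tilt 0.08 w 58.8 F [ 1.2 -0.4  0.4]
shift [ -53.1  257.7 -115. ] turn [-0.05  0.06 -2.29]
```

jog_arm:
  steps:
    - [[0, 2, -12, 0, 0, 0, 0], [-2, 12, -30, 0, 0, -0.2, 0], [-8, 38, -50, 0, 0, -0.5, 0], [-16, 75, -66, 0, 0, -0.8, 0], [-25, 118, -76, 0, 0, -1.2, 0], [-34, 162, -80, 0, 0, -1.6, 0], [-43, 204, -80, 0, 0, -2, 0], [-49, 236, -80, 0, 0, -2.3, 0], [-52.5, 253, -80, 0, 0, -2.3, 0], [-53, 258, -80, 0, 0, -2.3, 0]]

```text
clock: 6.35
tcp_pos: [0.4745, 0.0015, 0.1039]
tcp_rot: [0.0, -0.028, 1.0, 0.0]
contact_force: [1.4, -0.5, -0.9]
gripper_width: 0.0595
```

```bash
python3 -c "
from h import *
goal(475,-1.2,60,93)
look('c4')"
```

```text
clock 6.35 tcp [474.5   1.5 103.9] psi 93.18 tilt 0.05 w 59.5 F [ 1.4 -0.5 -0.9]
shift [-0.3 -2.8 43.9] turn [0.04 0.03 0.18]
```

View pics/c4.png

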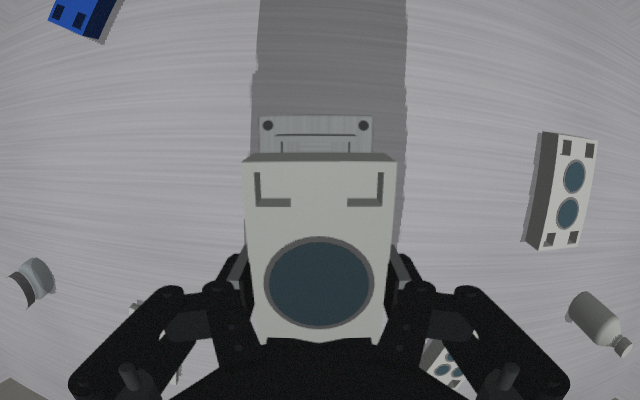

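jog_arm:
  steps:
    - [[-0.3, -1, 8, 0, 0, 0.1, 0], [-0.3, -2.5, 22, 0, 0, 0.2, 0], [-0.3, -2.8, 38, 0, 0, 0.2, 0], [-0.3, -2.8, 52, 0, 0, 0.2, 0], [-0.3, -2.8, 62, 0, 0, 0.2, 0], [-0.3, -2.8, 67, 0, 0, 0.2, 0], [-0.3, -2.8, 68, 0, 0, 0.2, 0], [-0.3, -2.8, 68, 0, 0, 0.2, 0], [-0.3, -2.8, 68, 0, 0, 0.2, 0], [-0.3, -2.8, 68, 0, 0, 0.2, 0]]

```text
clock: 7.4
tcp_pos: [0.475, -0.0035, 0.0357]
tcp_rot: [0.0, -0.025, 1.0, -0.0]
contact_force: [-1.5, -0.5, -1.0]
gripper_width: 0.0593
```

```bash
python3 -c "
from h import *
goal(475,-1.2,19.3,93)
look('c5')"
```

```text
clock 7.4 tcp [475.   -3.5  35.7] psi 92.81 tilt 0.03 w 59.3 F [-1.5 -0.5 -1. ]
shift [-0.1  2.3 16.4] turn [-0.01  0.03 -0.19]
```

View pics/c5.png

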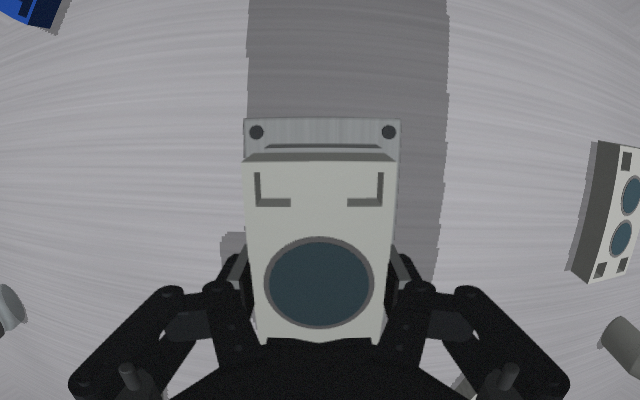

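jog_arm:
  steps:
    - [[0, 2.2, 0, 0, 0, -0.2, 0], [0, 2.2, 1, 0, 0, -0.2, 0], [0, 2.2, 4, 0, 0, -0.2, 0], [0, 2.2, 7, 0, 0, -0.2, 0], [0, 2.2, 10, 0, 0, -0.2, 0], [0, 2.2, 13, 0, 0, -0.2, 0], [0, 2.2, 15, 0, 0, -0.2, 0], [0, 2.2, 16, 0, 0, -0.2, 0], [0, 2.2, 16.4, 0, 0, -0.2, 0], [0, 2.2, 16.4, 0, 0, -0.2, 0]]

```text
clock: 8.45
tcp_pos: [0.4746, -0.0014, 0.0203]
tcp_rot: [0.0, -0.026, 1.0, -0.0]
contact_force: [-8.0, 1.3, 46.6]
gripper_width: 0.0591
```

```bash
python3 -c "
from h import *
goal(475,-1.2,19.3,93)
look('c6')"
```

```text
clock 8.45 tcp [474.6  -1.4  20.3] psi 93.02 tilt 0.05 w 59.1 F [-8.   1.3 46.6]
shift [-0.4  0.1  1. ] turn [-0.02  0.04  0.02]
```

View pics/c6.png

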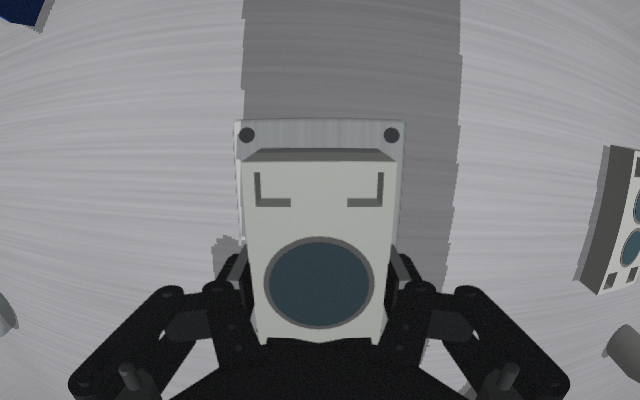

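jog_arm:
  steps:
    - [[0, 0, -1, 0, 0, 0, 0], [0, 0, -1.5, 0, 0, 0, 1], [0, 0, -1.5, 0, 0, 0, 1], [0, 0, -1.5, 0, 0, 0, 1], [0, 0, -1.5, 0, 0, 0, 1], [0, 0, -5, 0, 0, 0, 1], [0, 0, -25, 0, 0, 0, 1], [0, 0, -60, 0, 0, 0, 1], [0, 0, -100, 0, 0, 0, 1], [0, 0, -140, 0, 0, 0, 1]]

```text
clock: 9.5
tcp_pos: [0.4743, -0.0013, 0.1606]
tcp_rot: [-0.0, -0.026, 1.0, -0.0]
contact_force: [0.4, 0.1, -0.9]
gripper_width: 0.0856
```

```bash
python3 -c "
from h import *
goal(442,237.5,160,93.5)
c,im=look('c7');lenses(c,im,.048,(475,-1))
t=cams.read_camera('top');cv2.imwrite('pics/c7t.png',t);lenses(Cam('top'),t,.048,(475,-1))
rectfit(Cam('top'),t,.032,(448,237),save='c7r')"
```

```text
clock 9.5 tcp [474.3  -1.3 160.6] psi 93.02 tilt 0.03 w 85.6 F [ 0.4  0.1 -0.9]
shift [ 19.6 240.2   0.6] turn [-0.01 -0.03 -0.48]
lens [318.9 197.7] 16580 [475.7  -1.3]
rect [447.5 235. ] [113.2  65.8] 3.72
```

View pics/c7.png

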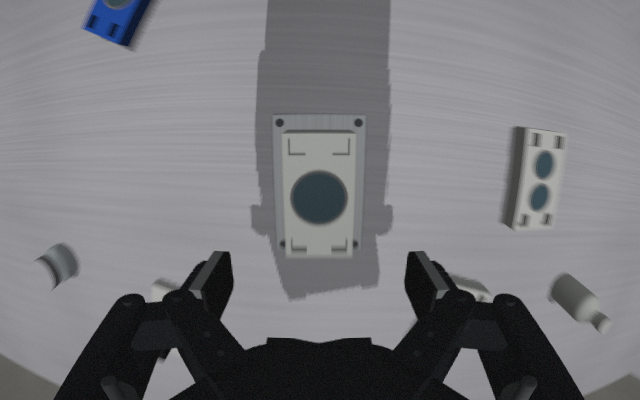

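jog_arm:
  steps:
    - [[1, 10, 0, 0, 0, 0, 1], [4, 38, 0, 0, 0, 0, 1], [7, 75, 0, 0, 0, 0, 1], [10, 115, 0, 0, 0, 0, 1], [13, 155, 0, 0, 0, -0.4, 1], [16, 192, 0, 0, 0, -0.4, 1], [18, 220, 0, 0, 0, -0.4, 1], [19.5, 235, 0, 0, 0, -0.4, 1], [20, 240, 0, 0, 0, -0.4, 1], [20, 240, 0, 0, 0, -0.4, 1]]

```text
clock: 10.6
tcp_pos: [0.4415, 0.2376, 0.1581]
tcp_rot: [-0.001, -0.03, 1.0, -0.0]
contact_force: [-0.3, 0.2, -0.2]
gripper_width: 0.0854
```

```bash
python3 -c "
from h import *
goal(448.7,237.5,3.3,93.4)
c,im=look('d1');lenses(c,im,.032,(448,237));
u0,v0=np.int32(np.array(c.proj([.448,.237,.032]))*3)-280;print(u0,v0)
rectfit(c,im,.032,(448,237),save='d1r')"
```

```text
clock 10.6 tcp [441.5 237.6 158.1] psi 93.47 tilt 0.09 w 85.4 F [-0.3  0.2 -0.2]
shift [ -7.4  -0.4 154.8] turn [-0.05 -0.07  0.07]
lens [318.2 179.6] 6108 [430.  236.1]
lens [318.1 217.6] 5435 [466.  238.2]
672 315
rect [447.8 236.9] [179.6 179.7] 55.54
```

View pics/d1r.png

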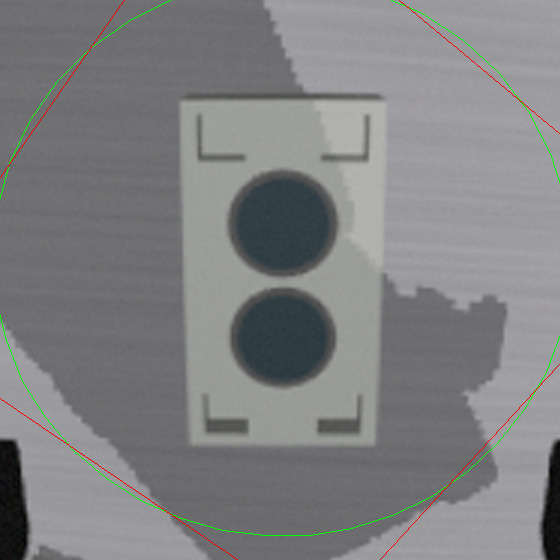

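jog_arm:
  steps:
    - [[-2, -0.5, 10, 0, 0, 0, 1], [-4, -0.5, 32, 0, 0, 0, 1], [-6.8, -0.5, 58, 0, 0, 0, 1], [-6.8, -0.5, 84, 0, 0, 0, 1], [-6.8, -0.5, 108, 0, 0, 0, 1], [-6.8, -0.5, 130, 0, 0, 0, 1], [-6.8, -0.5, 145, 0, 0, 0, 1], [-6.8, -0.5, 152, 0, 0, 0, 1], [-6.8, -0.5, 154, 0, 0, 0, 1], [-6.8, -0.5, 154, 0, 0, 0, 1]]

```text
clock: 11.65
tcp_pos: [0.449, 0.2369, 0.005]
tcp_rot: [0.0, -0.03, 1.0, -0.0]
contact_force: [0.2, 0.3, 0.9]
gripper_width: 0.0854
```

```bash
python3 -c "
from h import *
goal(448.2,237.3,3.5,93.4)
look('d2')"
```

```text
clock 11.65 tcp [449.  236.9   5. ] psi 93.38 tilt 0.01 w 85.4 F [0.2 0.3 0.9]
shift [0.8 0.4 1.5] turn [-0.01  0.   -0.02]
```

View pics/d2.png

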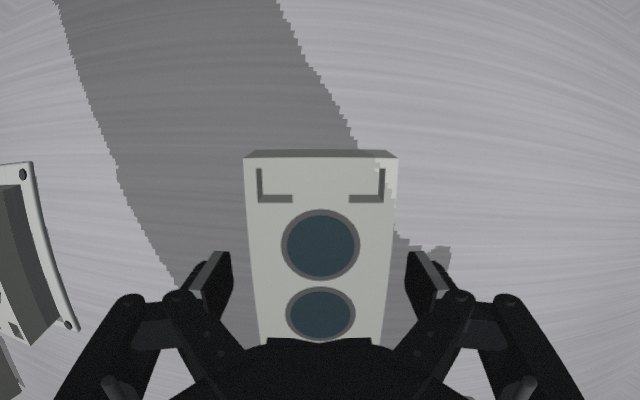

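jog_arm:
  steps:
    - [[0.6, 0.3, 1, 0, 0, 0, 0.65], [0.6, 0.3, 1, 0, 0, 0, 0.4], [0.6, 0.3, 1, 0, 0, 0, 0], [0.6, 0.3, 1, 0, 0, 0, 0], [0.6, 0.3, 1, 0, 0, 0, 0], [0.6, 0.3, 1, 0, 0, 0, 0], [0.6, 0.3, 1, 0, 0, 0, 0], [0.6, 0.3, -4, 0, 0, 0, 0], [0.6, 0.3, -14, 0, 0, 0, 0], [0.6, 0.3, -28, 0, 0, 0, 0]]

```text
clock: 12.7
tcp_pos: [0.4481, 0.2373, 0.0337]
tcp_rot: [-0.0, -0.03, 1.0, -0.0]
contact_force: [0.3, -1.1, -1.7]
gripper_width: 0.0591
```

```bash
python3 -c "
from h import *
goal(475,-1.2,110,93)
look('d3')"
```

```text
clock 12.7 tcp [448.1 237.3  33.7] psi 93.41 tilt 0.04 w 59.1 F [ 0.3 -1.1 -1.7]
shift [ -12.6 -239.7  -76.2] turn [-0.02 -0.03  0.41]
```

View pics/d3.png

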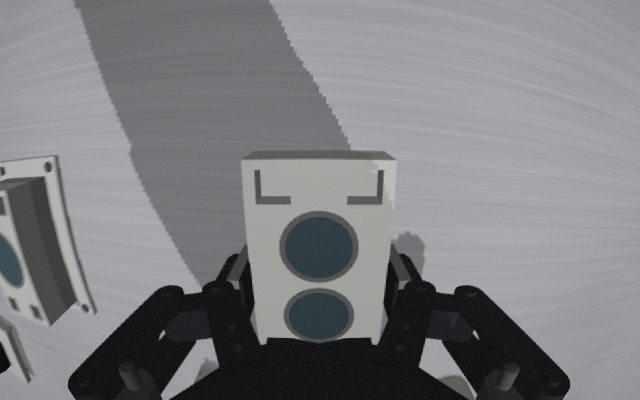

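jog_arm:
  steps:
    - [[0, -2, -12, 0, 0, 0, 0], [-1, -12, -30, 0, 0, 0, 0], [-2, -36, -50, 0, 0, 0.1, 0], [-4, -70, -66, 0, 0, 0.2, 0], [-6, -108, -76, 0, 0, 0.3, 0], [-8, -148, -76, 0, 0, 0.4, 0], [-10, -186, -76, 0, 0, 0.4, 0], [-11.5, -216, -76, 0, 0, 0.4, 0], [-12.5, -234, -76, 0, 0, 0.4, 0], [-12.5, -240, -76, 0, 0, 0.4, 0]]

```text
clock: 13.75
tcp_pos: [0.475, -0.0036, 0.1095]
tcp_rot: [0.0, -0.025, 1.0, -0.0]
contact_force: [-0.0, 0.4, -1.7]
gripper_width: 0.0592
```

jog_arm:
  steps:
    - [[0, 0, 0, 0, 0, 0, 0], [0, 0, 5, 0, 0, 0, 0], [0, 0, 14, 0, 0, 0, 0], [0, 0, 25, 0, 0, 0, 0], [0, 0, 35, 0, 0, 0, 0], [0, 0, 43, 0, 0, 0, 0], [0, 0, 47, 0, 0, 0, 0], [0, 0, 48, 0, 0, 0, 0], [0, 0, 48, 0, 0, 0, 0], [0, 0, 48, 0, 0, 0, 0]]

```text
clock: 14.75
tcp_pos: [0.4752, -0.0014, 0.0612]
tcp_rot: [0.0, -0.026, 1.0, -0.0]
contact_force: [0.3, 0.1, -2.0]
gripper_width: 0.0589
```

```bash
python3 -c "
from h import *
goal(474.9,-1.3,44.3,93)
look('d4')"
```

```text
clock 14.75 tcp [475.2  -1.4  61.2] psi 93.01 tilt 0.02 w 58.9 F [ 0.3  0.1 -2. ]
shift [ 0.3  0.1 16.9] turn [-0.01  0.02  0.01]
```

View pics/d4.png

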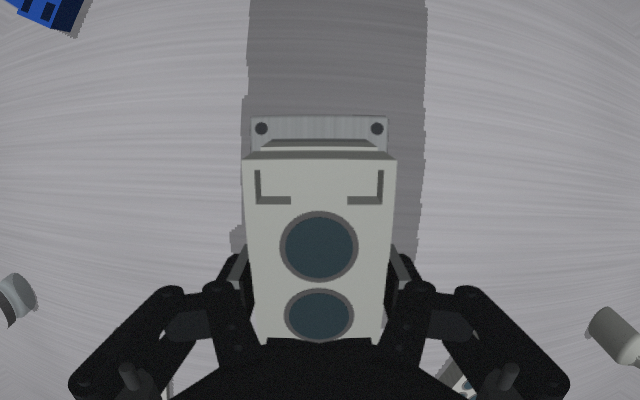

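Aligned over tray one (base screws at 261 and 377, tray edges 243 and 397, both centred near 319). Lowering.

jog_arm:
  steps:
    - [[0.2, 0, 2, 0, 0, 0, 0], [0.2, 0, 5, 0, 0, 0, 0], [0.2, 0, 8, 0, 0, 0, 0], [0.2, 0, 11, 0, 0, 0, 0], [0.2, 0, 13, 0, 0, 0, 0], [0.2, 0, 14.5, 0, 0, 0, 0], [0.2, 0, 15.5, 0, 0, 0, 0], [0.2, 0, 16, 0, 0, 0, 0], [0.2, 0, 16.4, 0, 0, 0, 0], [0.2, 0, 16.4, 0, 0, 0, 0]]

```text
clock: 15.8
tcp_pos: [0.4748, -0.0014, 0.0448]
tcp_rot: [0.0, -0.026, 1.0, -0.0]
contact_force: [-1.4, 0.7, 4.7]
gripper_width: 0.0587
```

```bash
python3 -c "
from h import *
goal(474.9,-1.3,44.3,93)
look('d5')"
```

```text
clock 15.8 tcp [474.8  -1.4  44.8] psi 93.01 tilt 0.01 w 58.7 F [-1.4  0.7  4.7]
shift [-0.1  0.1  0.5] turn [-0.01  0.01  0.01]
```

View pics/d5.png

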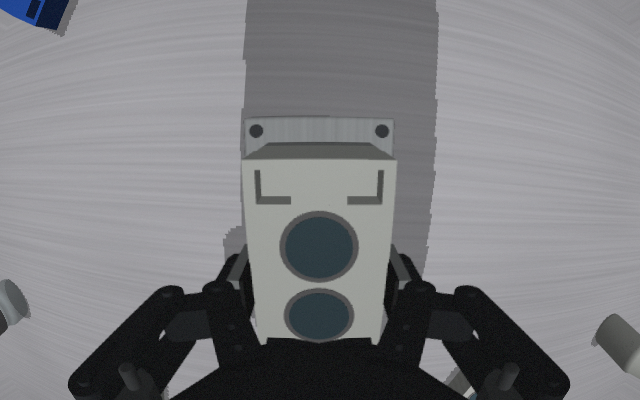

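jog_arm:
  steps:
    - [[0, 0, 0.3, 0, 0, 0, 0], [0, 0, 0, 0, 0, 0, 1], [0, 0, 0, 0, 0, 0, 1], [0, 0, 0, 0, 0, 0, 1], [0, 0, 0, 0, 0, 0, 1], [0, 0, -4, 0, 0, 0, 1], [0, 0, -24, 0, 0, 0, 1], [0, 0, -60, 0, 0, 0, 1], [0, 0, -95, 0, 0, 0, 1], [0, 0, -120, 0, 0, 0, 1]]

```text
clock: 16.85
tcp_pos: [0.4749, -0.0014, 0.1668]
tcp_rot: [0.001, -0.026, 1.0, -0.0]
contact_force: [-0.4, 0.4, -0.2]
gripper_width: 0.0858
```

```bash
python3 -c "
from h import *
goal(622,164,160,73.5)
c,im=look('d6');lenses(c,im,.072,(475,-1))"
```

```text
clock 16.85 tcp [474.9  -1.4 166.8] psi 93.01 tilt 0.08 w 85.8 F [-0.4  0.4 -0.2]
shift [-155.5  157.4    7. ] turn [1.000e-02 8.000e-02 1.951e+01]
lens [319.  180.3] 7914 [456.9  -2.3]
lens [319.1 223.4] 6803 [ 4.933e+02 -3.000e-01]
```

View pics/d6.png

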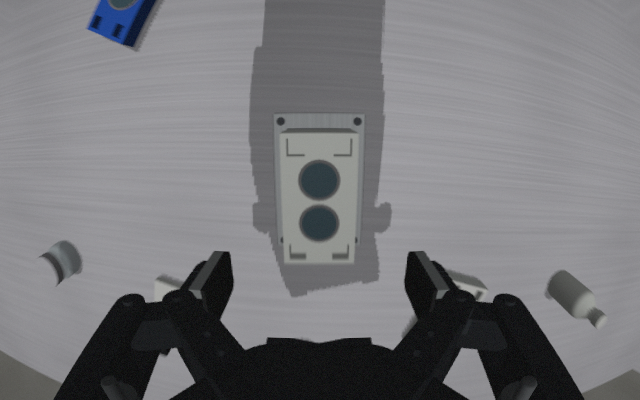

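jog_arm:
  steps:
    - [[-8, 8, 0, 0, 0, 1, 1], [-26, 26, 1, 0, 0, 3, 1], [-50, 50, 2, 0, 0, 6, 1], [-76, 76, 3, 0, 0, 9.5, 1], [-102, 102, 4, 0, 0, 13, 1], [-126, 127, 5, 0, 0, 16, 1], [-145, 146, 6, 0, 0, 18.5, 1], [-155, 156, 7, 0, 0, 19.5, 1], [-155.5, 157.5, 7, 0, 0, 19.5, 1], [-155.5, 157.5, 7, 0, 0, 19.5, 1]]

```text
clock: 17.9
tcp_pos: [0.6213, 0.1643, 0.1566]
tcp_rot: [-0.001, 0.143, 0.99, -0.0]
contact_force: [-0.2, -0.3, 0.3]
gripper_width: 0.0854
```

```bash
python3 -c "
from h import *
goal(631.2,162.5,3.8,73.5)
c,im=look('e1');lenses(c,im,.032,(631,162));
rectfit(c,im,.032,(631,162),save='e1r')"
```

```text
clock 17.9 tcp [621.3 164.3 156.6] psi 73.55 tilt 0.08 w 85.4 F [-0.2 -0.3  0.3]
shift [-10.1   1.2 152.8] turn [-0.06 -0.06  0.05]
lens [306.2 177.8] 1630 [605.2 157.1]
lens [333.3 177.7] 1635 [611.9 180.2]
lens [306.5 202.6] 1508 [627.3 150.6]
lens [333.1 202.5] 1512 [634.  173.7]
lens [307.  226.2] 1384 [649.4 144.2]
lens [332.8 226.2] 1381 [656.1 167.3]
rect [630.7 162. ] [179.7 179.6] 73.4
```

View pics/e1.png

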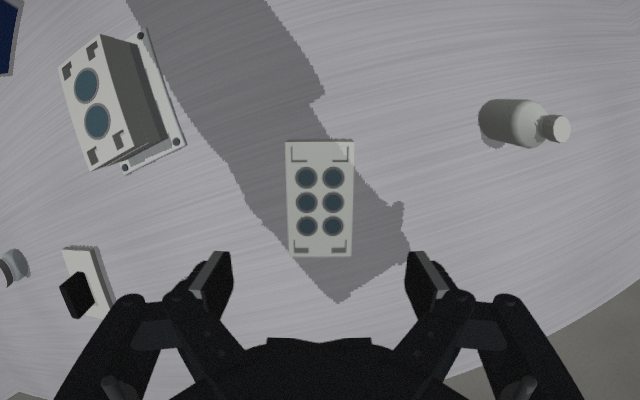

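jog_arm:
  steps:
    - [[-3, 1, 10, 0, 0, 0, 1], [-6, 1, 32, 0, 0, 0, 1], [-9.8, 1, 58, 0, 0, 0, 1], [-9.8, 1, 84, 0, 0, 0, 1], [-9.8, 1, 108, 0, 0, 0, 1], [-9.8, 1, 130, 0, 0, 0, 1], [-9.8, 1, 145, 0, 0, 0, 1], [-9.8, 1, 151, 0, 0, 0, 1], [-9.8, 1, 153, 0, 0, 0, 1], [-9.8, 1, 153, 0, 0, 0, 1]]

```text
clock: 18.95
tcp_pos: [0.6318, 0.1622, 0.005]
tcp_rot: [0.0, 0.143, 0.99, 0.0]
contact_force: [-0.0, -0.4, 0.2]
gripper_width: 0.0855
```

```bash
python3 -c "
from h import *
goal(630.9,162.3,3.8,73.6)
look('e2')"
```

```text
clock 18.95 tcp [631.8 162.2   5. ] psi 73.51 tilt 0.04 w 85.5 F [-0.  -0.4  0.2]
shift [ 0.9 -0.2  1.2] turn [ 0.02  0.04 -0.09]
```

View pics/e2.png

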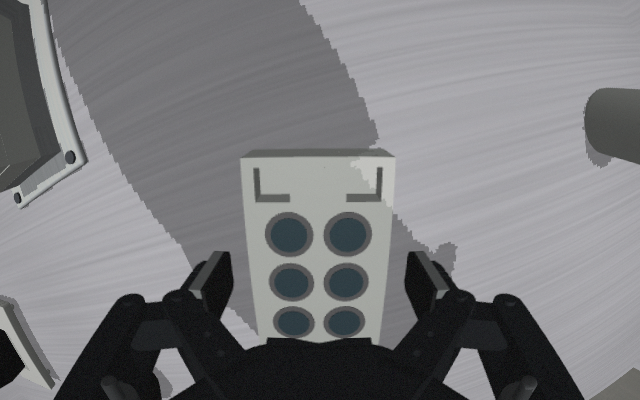

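jog_arm:
  steps:
    - [[0.7, -0.2, 1, 0, 0, 0, 0.65], [0.7, -0.2, 1, 0, 0, 0, 0.4], [0.7, -0.2, 1, 0, 0, 0, 0], [0.7, -0.2, 1, 0, 0, 0, 0], [0.7, -0.2, 1, 0, 0, 0, 0], [0.7, -0.2, 1, 0, 0, 0, 0], [0.7, -0.2, 1, 0, 0, 0, 0], [0.7, -0.2, -4, 0, 0, 0, 0], [0.7, -0.2, -14, 0, 0, 0, 0], [0.7, -0.2, -28, 0, 0, 0, 0]]

```text
clock: 20.0
tcp_pos: [0.6306, 0.1622, 0.0332]
tcp_rot: [-0.0, 0.143, 0.99, -0.0]
contact_force: [-0.1, 0.2, -1.4]
gripper_width: 0.0592
```

```bash
python3 -c "
from h import *
goal(475,-1.3,135,93)
look('e3')"
```

```text
clock 20.0 tcp [630.6 162.2  33.2] psi 73.52 tilt 0.04 w 59.2 F [-0.1  0.2 -1.4]
shift [ 102.8 -201.  -101.7] turn [ -0.02  -0.04 -19.48]
```

View pics/e3.png

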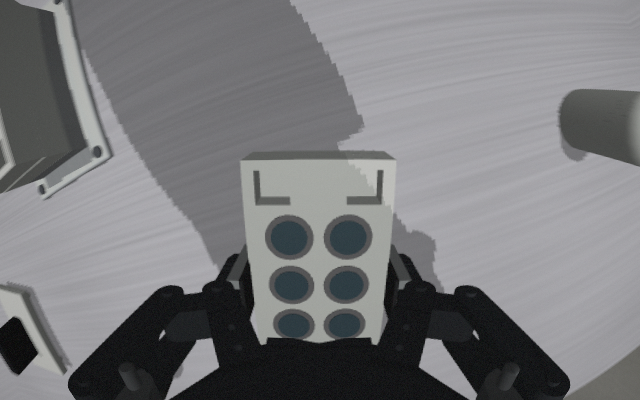

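jog_arm:
  steps:
    - [[0, 0, -14, 0, 0, 0, 0], [4, -8, -38, 0, 0, -1, 0], [12, -24, -64, 0, 0, -3, 0], [25, -48, -86, 0, 0, -6, 0], [40, -78, -98, 0, 0, -9, 0], [57, -110, -102, 0, 0, -12, 0], [73, -142, -102, 0, 0, -15, 0], [88, -172, -102, 0, 0, -17.5, 0], [98, -192, -102, 0, 0, -19.2, 0], [103, -201, -102, 0, 0, -19.5, 0]]

```text
clock: 21.05
tcp_pos: [0.4741, -0.0028, 0.1353]
tcp_rot: [0.0, -0.026, 1.0, -0.0]
contact_force: [0.7, 0.2, -1.4]
gripper_width: 0.0592
```

jog_arm:
  steps:
    - [[0, 0, 0, 0, 0, 0, 0], [0, 0, 5, 0, 0, 0, 0], [0, 0, 14, 0, 0, 0, 0], [0, 0, 25, 0, 0, 0, 0], [0, 0, 35, 0, 0, 0, 0], [0, 0, 43, 0, 0, 0, 0], [0, 0, 47, 0, 0, 0, 0], [0, 0, 48, 0, 0, 0, 0], [0, 0, 48, 0, 0, 0, 0], [0, 0, 48, 0, 0, 0, 0]]

```text
clock: 22.05
tcp_pos: [0.4751, -0.0012, 0.0868]
tcp_rot: [0.0, -0.026, 1.0, -0.0]
contact_force: [0.3, -0.2, -1.2]
gripper_width: 0.059
```

```bash
python3 -c "
from h import *
goal(474.9,-1.3,68.5,93)
look('e4')"
```

```text
clock 22.05 tcp [475.1  -1.2  86.8] psi 93.01 tilt 0.02 w 59.0 F [ 0.3 -0.2 -1.2]
shift [ 0.2 -0.1 18.3] turn [-0.    0.02  0.01]
```

View pics/e4.png

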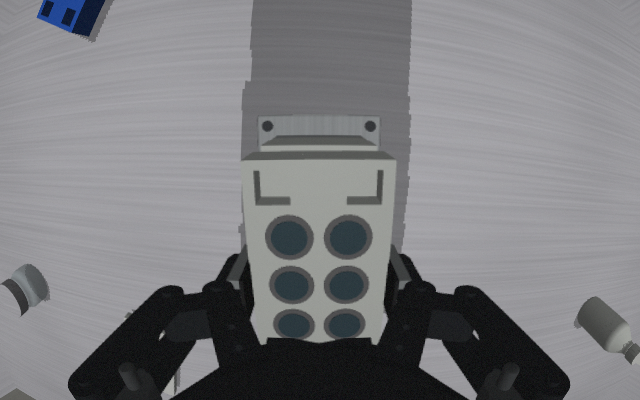

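Tray six is held level, centred at column 319 with the base screws at 267 and 370. Lowering to contact.

jog_arm:
  steps:
    - [[0.1, 0, 3, 0, 0, 0, 0], [0.1, 0, 6, 0, 0, 0, 0], [0.1, 0, 9, 0, 0, 0, 0], [0.1, 0, 12, 0, 0, 0, 0], [0.1, 0, 14, 0, 0, 0, 0], [0.1, 0, 16, 0, 0, 0, 0], [0.1, 0, 17, 0, 0, 0, 0], [0.1, 0, 17.5, 0, 0, 0, 0], [0.1, 0, 17.9, 0, 0, 0, 0], [0.1, 0, 17.9, 0, 0, 0, 0]]

```text
clock: 23.1
tcp_pos: [0.4749, -0.0012, 0.0686]
tcp_rot: [-0.0, -0.026, 1.0, -0.0]
contact_force: [-0.5, 0.8, -2.4]
gripper_width: 0.0593
```

```bash
python3 -c "
from h import *
goal(474.9,-1.3,68.5,93)"
```

```text
clock 23.1 tcp [474.9  -1.2  68.6] psi 93.01 tilt 0.01 w 59.3 F [-0.5  0.8 -2.4]
shift [-0.  -0.1  0.1] turn [-0.01 -0.    0.01]
```

jog_arm:
  steps:
    - [[0, 0, 0.2, 0, 0, 0, 0], [0, 0, 0.4, 0, 0, 0, 0], [0, 0, 0.5, 0, 0, 0, 0], [0, 0, 0.6, 0, 0, 0, 0], [0, 0, 0.7, 0, 0, 0, 0], [0, 0, 0.8, 0, 0, 0, 0], [0, 0, 0.8, 0, 0, 0, 0], [0, 0, 0.8, 0, 0, 0, 0], [0, 0, 0.8, 0, 0, 0, 0], [0, 0, 0.8, 0, 0, 0, 0]]

```text
clock: 24.1
tcp_pos: [0.4749, -0.0012, 0.0684]
tcp_rot: [0.0, -0.026, 1.0, -0.0]
contact_force: [-2.5, -0.6, 15.1]
gripper_width: 0.0591
```

Contact at 15 N at the seated height. Releasing and retreating.

jog_arm:
  steps:
    - [[0, 0, -0.4, 0, 0, 0, 0], [0, 0, -0.4, 0, 0, 0, 1], [0, 0, -0.4, 0, 0, 0, 1], [0, 0, -0.4, 0, 0, 0, 1], [0, 0, -0.4, 0, 0, 0, 1], [0, 0, -4, 0, 0, 0, 1], [0, 0, -24, 0, 0, 0, 1], [0, 0, -60, 0, 0, 0, 1], [0, 0, -95, 0, 0, 0, 1], [0, 0, -120, 0, 0, 0, 1]]

```text
clock: 25.1
tcp_pos: [0.475, -0.0012, 0.1901]
tcp_rot: [0.001, -0.026, 1.0, -0.0]
contact_force: [-0.8, -0.6, -0.4]
gripper_width: 0.0855
```

```bash
python3 -c "
from h import *
goal(635,-172,190,76.1)
c,im=look('e6');lenses(c,im,.096,(475,-1))"
```

```text
clock 25.1 tcp [475.   -1.2 190.1] psi 93.01 tilt 0.08 w 85.5 F [-0.8 -0.6 -0.4]
shift [-150.8 -179.     0.3] turn [1.000e-02 8.000e-02 1.691e+01]
lens [303.1 174.6] 2095 [452.9 -14.7]
lens [334.2 174.4] 2101 [451.5   9.6]
lens [334.  202.8] 1881 [474.7  10.9]
lens [303.6 203. ] 1865 [476.1 -13.4]
lens [304.3 229.9] 1648 [499.5 -12.1]
lens [333.7 229.7] 1654 [497.9  12.3]
```

View pics/e6.png

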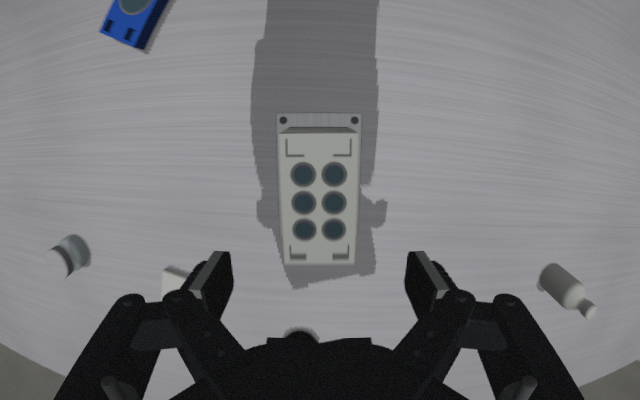

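jog_arm:
  steps:
    - [[-8, -9, 0, 0, 0, 1, 1], [-25, -30, 0, 0, 0, 3, 1], [-48, -57, 0, 0, 0, 5.5, 1], [-73, -87, 0, 0, 0, 8.5, 1], [-98, -116, 0, 0, 0, 11.5, 1], [-122, -144, 0, 0, 0, 14, 1], [-140, -166, 0, 0, 0, 16, 1], [-149, -177, 0, 0, 0, 17, 1], [-151, -179, 0, 0, 0, 17, 1], [-151, -179, 0, 0, 0, 17, 1]]

```text
clock: 26.15
tcp_pos: [0.6347, -0.1721, 0.1867]
tcp_rot: [-0.001, 0.122, 0.993, -0.0]
contact_force: [-0.3, 0.2, -0.1]
gripper_width: 0.0855
```

```bash
python3 -c "
from h import *
goal(660.9,-178.2,60,76.1)
c,im=look('f1')
u0,v0=np.int32(np.array(c.proj([.6609,-.1782,.020]))*3);print(u0/3,v0/3)
up=cv2.resize(im,None,fx=3,fy=3,interpolation=cv2.INTER_CUBIC);u0-=280;v0-=280;print(u0,v0)
cv2.imwrite('pics/f1c.png',up[v0:v0+560,u0:u0+560])"
```

```text
clock 26.15 tcp [ 634.7 -172.1  186.7] psi 76.01 tilt 0.09 w 85.5 F [-0.3  0.2 -0.1]
shift [-27.1   0.5 126.7] turn [-0.01 -0.08 -0.09]
319.0 206.0
677 338
```

View pics/f1c.png

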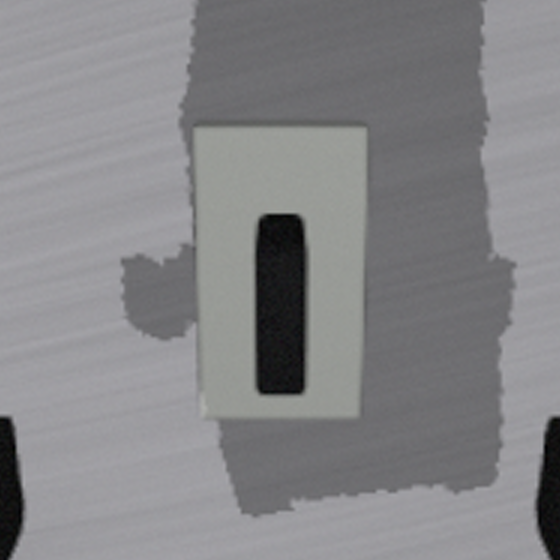

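```bash
python3 -c "
from h import *;import pickle
c=Cam('wrist',pickle.load(open('f1.pkl','rb')))
px=[((677+x-1)/3,(338+y-1)/3) for x,y in [(194,127),(367,127),(203,417.5),(359.5,416.5)]]
fit(c,px,[(-55,-30),(-55,30),(55,-30),(55,30)],.02)
px=[((677+x-1)/3,(338+y-1)/3) for x,y in [(257,215),(307,215),(255,394),(305,394)]]
fit(c,px,[(-25,-8),(-25,8),(25,-8),(25,8)],.064)
"
```

```text
fit [ 660.2 -178.2] yaw -13.85 res [[1.3, 0.6], [1.0, -1.2], [-0.8, 1.2], [-1.5, -0.6]]
fit [ 655.1 -176.9] yaw -14.55 res [[-3.6, 1.6], [-4.0, 0.4], [3.9, -0.9], [3.7, -1.1]]
```

jog_arm:
  steps:
    - [[-8, 0.5, 8, 0, 0, 0, 1], [-20, 0.5, 28, 0, 0, 0, 1], [-26.5, 0.5, 54, 0, 0, 0, 1], [-26.5, 0.5, 82, 0, 0, 0, 1], [-26.5, 0.5, 108, 0, 0, 0, 1], [-26.5, 0.5, 132, 0, 0, 0, 1], [-26.5, 0.5, 150, 0, 0, 0, 1], [-26.5, 0.5, 160, 0, 0, 0, 1], [-26.5, 0.5, 162, 0, 0, 0, 1], [-26.5, 0.5, 162, 0, 0, 0, 1]]

```text
clock: 27.2
tcp_pos: [0.6613, -0.178, 0.0263]
tcp_rot: [0.0, 0.122, 0.993, -0.0]
contact_force: [-0.2, 0.7, 0.6]
gripper_width: 0.0854
```

```bash
python3 -c "
from h import *
goal(660.5,-178.2,24,76.1)
look('f2')"
```

```text
clock 27.2 tcp [ 661.3 -178.    26.3] psi 76.01 tilt 0.04 w 85.4 F [-0.2  0.7  0.6]
shift [ 0.7 -0.4  2.3] turn [-0.    0.04 -0.09]
```

View pics/f2.png

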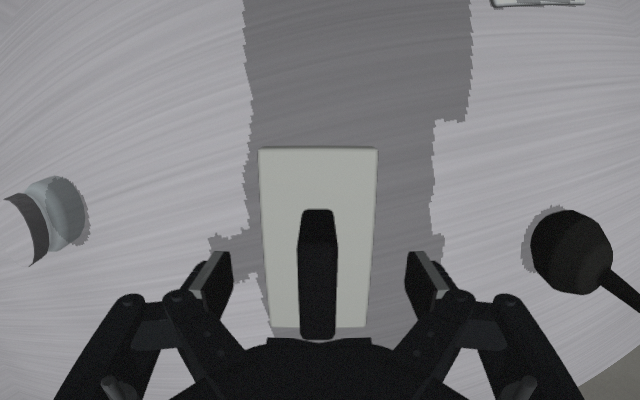

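jog_arm:
  steps:
    - [[0.6, -0.4, 1, 0, 0, -0.1, 0.6], [0.6, -0.4, 1, 0, 0, -0.1, 0.3], [0.6, -0.4, 1, 0, 0, -0.1, 0.2], [0.6, -0.4, 1, 0, 0, -0.1, 0.1], [0.6, -0.4, 1, 0, 0, -0.1, 0], [0.6, -0.4, 1, 0, 0, -0.1, 0], [0.6, -0.4, 1, 0, 0, -0.1, 0], [0.6, -0.4, 1, 0, 0, -0.1, 0], [0.6, -0.4, 1, 0, 0, -0.1, 0], [0.6, -0.4, 1, 0, 0, -0.1, 0]]

```text
clock: 28.25
tcp_pos: [0.6603, -0.1782, 0.0249]
tcp_rot: [0.0, 0.121, 0.993, 0.0]
contact_force: [-0.4, 0.6, 3.8]
gripper_width: 0.0155
```

```bash
python3 -c "
from h import *
goal(660.5,-178.2,24,76.1)
look('f3')"
```

```text
clock 28.25 tcp [ 660.3 -178.2   24.9] psi 76.11 tilt 0.01 w 15.5 F [-0.4  0.6  3.8]
shift [-0.2 -0.   0.9] turn [0.   0.01 0.01]
```

View pics/f3.png

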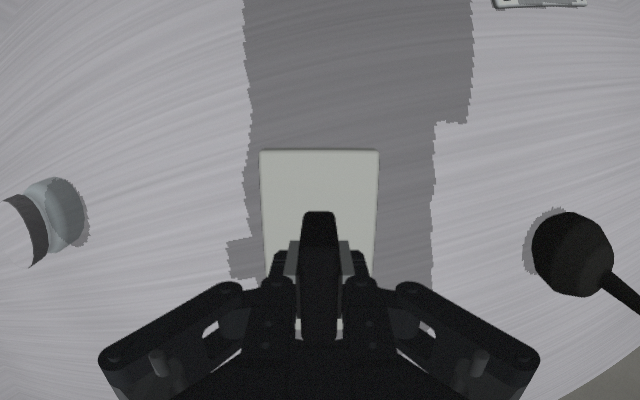

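jog_arm:
  steps:
    - [[0, 0, -3, 0, 0, 0, 0], [0, 0, -10, 0, 0, 0, 0], [0, 0, -22, 0, 0, 0, 0], [0, 0, -38, 0, 0, 0, 0], [0, 0, -56, 0, 0, 0, 0], [0, 0, -74, 0, 0, 0, 0], [0, 0, -92, 0, 0, 0, 0], [0, 0, -108, 0, 0, 0, 0], [0, 0, -120, 0, 0, 0, 0], [0, 0, -125, 0, 0, 0, 0]]

```text
clock: 29.3
tcp_pos: [0.6606, -0.1783, 0.1517]
tcp_rot: [0.001, 0.121, 0.993, -0.0]
contact_force: [0.1, -0.6, -1.8]
gripper_width: 0.0154
```

```bash
python3 -c "
from h import *
goal(475,-1.3,155,93)
look('f4')"
```

```text
clock 29.3 tcp [ 660.6 -178.3  151.7] psi 76.11 tilt 0.11 w 15.4 F [ 0.1 -0.6 -1.8]
shift [222.7 127.3  -3.7] turn [ -0.02   0.11 -16.89]
```

View pics/f4.png

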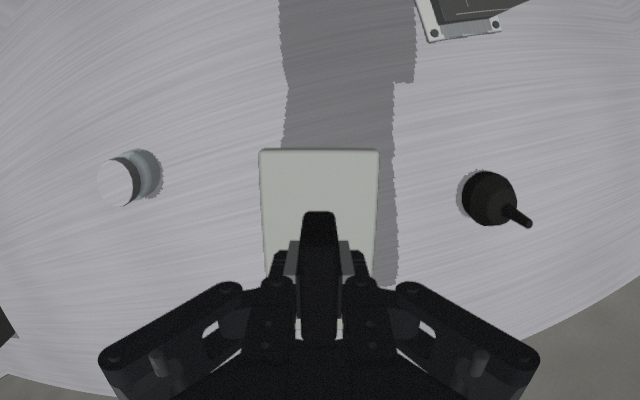

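Cover held level. Moving over the stack.

jog_arm:
  steps:
    - [[7, 4, -1, 0, 0, -0.5, 0], [26, 15, -4, 0, 0, -2, 0], [54, 31, -4, 0, 0, -4, 0], [87, 50, -4, 0, 0, -6.5, 0], [121, 69, -4, 0, 0, -9, 0], [154, 88, -4, 0, 0, -11.5, 0], [184, 105, -4, 0, 0, -14, 0], [207, 118, -4, 0, 0, -16, 0], [219, 125, -4, 0, 0, -16.8, 0], [222.5, 127.3, -4, 0, 0, -16.9, 0]]

```text
clock: 30.35
tcp_pos: [0.474, -0.0003, 0.1538]
tcp_rot: [-0.0, -0.027, 1.0, 0.0]
contact_force: [0.1, -0.7, -0.8]
gripper_width: 0.0153
```

jog_arm:
  steps:
    - [[0, 0, 0, 0, 0, 0, 0], [0, 0, 2, 0, 0, 0, 0], [0, 0, 6, 0, 0, 0, 0], [0, 0, 11, 0, 0, 0, 0], [0, 0, 16, 0, 0, 0, 0], [0, 0, 20, 0, 0, 0, 0], [0, 0, 22, 0, 0, 0, 0], [0, 0, 22, 0, 0, 0, 0], [0, 0, 22, 0, 0, 0, 0], [0, 0, 22, 0, 0, 0, 0]]

```text
clock: 31.35
tcp_pos: [0.4749, -0.0012, 0.132]
tcp_rot: [0.0, -0.026, 1.0, -0.0]
contact_force: [0.1, 0.2, -1.4]
gripper_width: 0.0153
```

```bash
python3 -c "
from h import *
goal(475.1,-1.3,112.9,93)
look('f5')"
```

```text
clock 31.35 tcp [474.9  -1.2 132. ] psi 93.01 tilt 0.01 w 15.3 F [ 0.1  0.2 -1.4]
shift [-0.2 -0.1 19.1] turn [-0.    0.01  0.01]
```

View pics/f5.png

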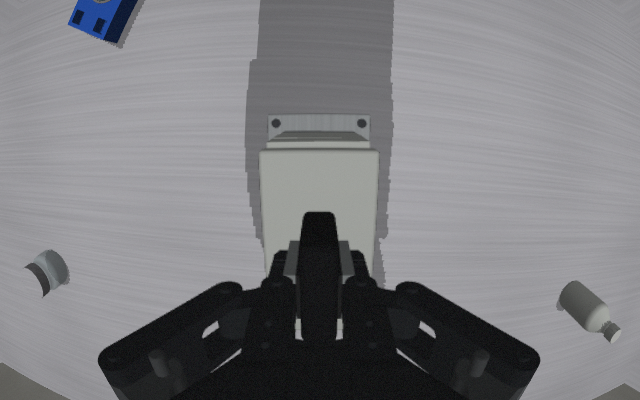

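jog_arm:
  steps:
    - [[0, 0, 3, 0, 0, 0, 0], [0, 0, 6, 0, 0, 0, 0], [0, 0, 9, 0, 0, 0, 0], [0, 0, 12, 0, 0, 0, 0], [0, 0, 14.5, 0, 0, 0, 0], [0, 0, 16.5, 0, 0, 0, 0], [0, 0, 18, 0, 0, 0, 0], [0, 0, 18.8, 0, 0, 0, 0], [0, 0, 19.2, 0, 0, 0, 0], [0, 0, 19.2, 0, 0, 0, 0]]

```text
clock: 32.4
tcp_pos: [0.4748, -0.0013, 0.1131]
tcp_rot: [0.0, -0.026, 1.0, -0.0]
contact_force: [-2.7, -0.1, 13.3]
gripper_width: 0.0158
```

Contact at the predicted seated height (112.9 mm expected, 113.1 mm measured). Releasing.

jog_arm:
  steps:
    - [[0, 0, -0.3, 0, 0, 0, 0], [0, 0, -0.3, 0, 0, 0, 0.5], [0, 0, -0.3, 0, 0, 0, 1], [0, 0, -0.3, 0, 0, 0, 1], [0, 0, -0.3, 0, 0, 0, 1], [0, 0, -0.3, 0, 0, 0, 1], [0, 0, -4, 0, 0, 0, 1], [0, 0, -20, 0, 0, 0, 1], [0, 0, -50, 0, 0, 0, 1], [0, 0, -85, 0, 0, 0, 1]]

```text
clock: 33.4
tcp_pos: [0.4743, -0.0012, 0.1984]
tcp_rot: [-0.001, -0.026, 1.0, -0.0]
contact_force: [-0.2, 0.3, 0.6]
gripper_width: 0.0853
```

jog_arm:
  steps:
    - [[5, 0, -15, 0, 0, 0, 1], [15, 0, -30, 0, 0, 0, 1], [25, 0, -40, 0, 0, 0, 1], [30, 0, -50, 0, 0, 0, 1], [35, 0, -55, 0, 0, 0, 1], [35, 0, -55, 0, 0, 0, 1], [35, 0, -55, 0, 0, 0, 1], [35, 0, -55, 0, 0, 0, 1], [35, 0, -55, 0, 0, 0, 1], [35, 0, -55, 0, 0, 0, 1]]

```text
clock: 34.4
tcp_pos: [0.4399, -0.003, 0.2524]
tcp_rot: [-0.0, -0.026, 1.0, -0.0]
contact_force: [0.6, 0.1, 1.3]
gripper_width: 0.0854
```

```bash
python3 -c "
from h import *
goal(475,-1.3,200,93)
c,im=look('g1');cv2.imwrite('pics/g1s.png',cv2.resize(cams.read_camera('scene')[100:360,170:490],None,fx=2.4,fy=2.4,interpolation=cv2.INTER_CUBIC))
from math import *
a=radians(3)
for z,n in((.108,'slab'),):
  for x,y in((-55,-30),(-55,30),(55,30),(55,-30)):
    u,v=c.proj([.475+(x*cos(a)-y*sin(a))/1e3,-.0013+(x*sin(a)+y*cos(a))/1e3,z]);print(u,v);cv2.circle(im,(int(u+.5),int(v+.5)),2,(0,0,255),-1)
cv2.imwrite('pics/g1m.png',im)
"
```

```text
clock 34.4 tcp [439.9  -3.  252.4] psi 93.01 tilt 0.02 w 85.4 F [0.6 0.1 1.3]
shift [-35.2  -0.1  52.3] turn [-0.   -0.02  0.01]
286.71873426654696 166.21078742150047
350.24762223415814 166.19179576820412
346.77570643084914 268.9596721376495
290.27082007788124 268.9695003437395
```

View pics/g1m.png

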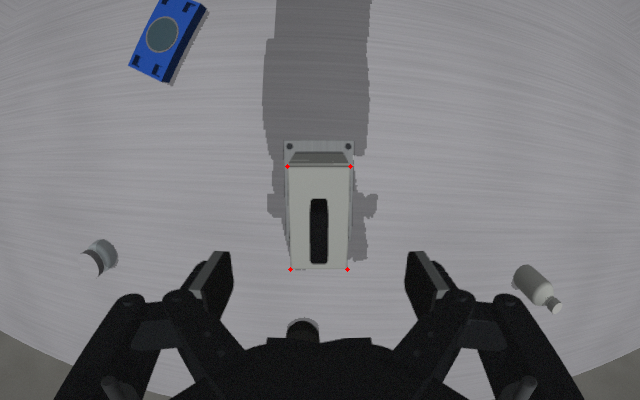

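View pics/g1s.png

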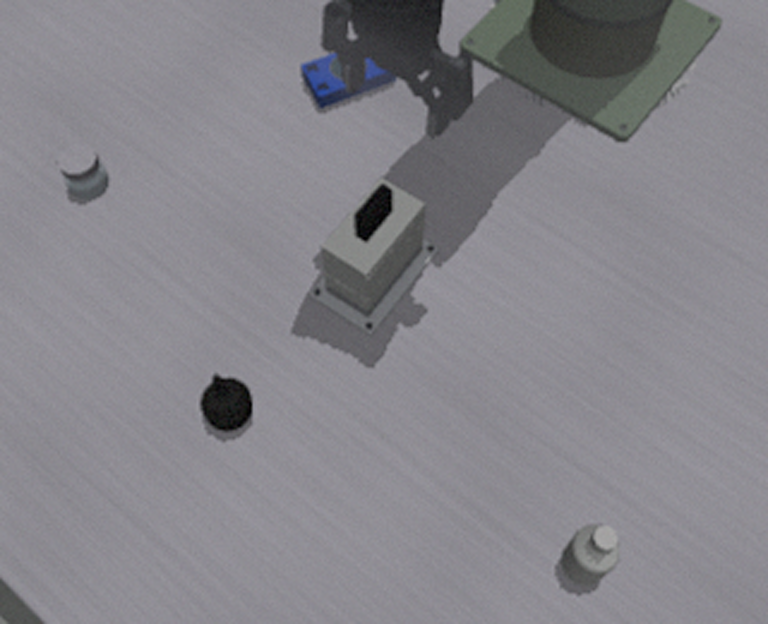

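The slab corners in the wrist view match the predicted seated corners: (287,166), (350,166), (347,269) and (290,269). The scene view shows one flush, square stack, with the bottle, jar and blower where they were. Handing in.

```bash
python3 -c "
from cell import order
print(order.finish_job())"
```

```text
the job is handed in; nothing more can be done
None
```

I stacked the one-lens, two-lens and six-lens trays and then the cover on the aluminium base, and handed the job in at about 34 s of the 122 s allowed. No verdict was reported.

- **Seating:** Every piece met contact within about 1 mm of its expected seated height. Most contacts were light (5 to 15 N), but the one-lens tray was pressed at about 47 N for a moment.
- **Final pictures:** The cover's corners matched the predicted seated position, at about (475, -1) mm and turned 3°. The scene view shows one flush, straight stack. The bottle, jar and blower appear where they stood; I judged that by eye rather than measuring it.
- **Disagreements:**
    - The top camera put the base at 3.4° of turn and the wrist camera at 3.0°; I used 3.0°.
    - My automatic outline fit for the trays failed in the wrist views, so I used lens centres and hand-read corners instead.
    - A close-up lens reading of the held one-lens tray was about 2 mm off the other measurements. I ignored it because the pictures just before and after gripping showed no shift.
    - A hand-read outline of the cover's grip bar in the wrist view came out about 5 mm off with a poor fit. I used the slab corners for the grasp instead.

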